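# Fetch the bath thermometer from behind the tin, bottle and ring toy

## Robot

A 6-joint arm with a two-finger parallel gripper is mounted at the origin on the work surface. World frame = base frame: x ahead of the robot, y to its left, z up, the work surface at z = 0. Lengths are in m, angles in rad, forces in N, time in s.
With the tool pointing down it reaches from about 0.275 to 0.85 m from the base axis. Payload 5.2 kg.
Tool frame: the origin (TCP) lies at the centre of the arm's flange, where the gripper is bolted on; the fingertips stand 173 mm ahead of it and the grasp point (between the pads) lies 155 mm ahead of it; z points along the fingers, y is the direction in which the jaws open and shut (so a half turn about z gives the same grasp; the last joint's range is limited). The gripper opens to 85 mm and grips with 20 to 120 N. Pads are 22 mm wide; open, the fingers measure 114 mm over their backs; the gripper's body (76 mm by 85 mm) begins 54 mm behind the grasp point. The pads swing forward as they close: fully open they stand 13 mm farther back than shut.
Start: joints at [-1.344, 0.259, 1.535, -0, 1.348, -0.203], TCP at [0.229, -0.5, 0.405] pointing down, gripper open.
Joint ranges: [-3.14, 3.14], [-0.91, 2.08], [0.19, 2.58], [-1.22, 4.36], [0.22, 2.71], [-3.12, 3.12]. Speed limits (rad/s): [2.57, 2.57, 3.14, 3.14, 3.14, 3.14].

## Interface

Orientations are given as a unit quaternion [x, y, z, w].
In Python, from rig import bot, viewer, ticket gives the robot as it stands.
- The arm moves only by the tool servo_tool, never from a script. Its argument "plan" is a list of rows, each a list of 2 entries, a list of its own where there are three numbers: the shift along the world's x, y, z in cm, then the turn about the world's z in rad. A call has 1 to 10 rows; each row shifts and turns the commanded pose from where the row before left it; what a row does not reach is not made up. A row lasts 1/10 s, in which the tool goes at most 50 mm and 8.59 degrees, less where a joint would pass 70% of its speed; a pose out of reach is approached as far as the arm can. A call with a gripper value outside its range is refused whole. "hand" is the closure, from -1 (fully open) to 1 (shut), so that 0 is half open, set as the call begins (left out, the last holds). The fingers move at their own pace and stop on an object; "squeeze" is the grip in N (left out, the last holds). Time passes only in rows, so rows that do not move let the fingers close. It gives the time, the measured TCP pose, the force and the opening at its end, in the units of the state.
- bot.observe(): the state, without advancing time (a new reading comes with each control period).
- viewer.capture(name): name is "scene" or "top"; returns a dict with "pixels" (384x512x3 uint8, red, green, blue), "mtx" (3x3 intrinsics, pixels), "R" (3x3) and "t" (3): a world point X has camera coordinates R X + t. Camera axes: x right, y down, z forward; pixel columns grow to the right and rows downward; lengths in m; the calibration is good to about 2 mm. A picture is of the moment at which its call begins. There is no depth.
- ticket.hand_in(): hands the job in, once; it reports no verdict.
The state is a dict: "time_s": time; "joint_positions": joint angles; "dq": joint speeds; "tau": joint torques, N m; "tcp_pos": TCP position; "tcp_rot": TCP orientation; "ft_force": force on the tool from outside, world axes, zero at the start; "torque": the same for the moment, N m; "width": finger opening in m.
Only numpy, scipy, OpenCV 4.12 (cv2) and the standard library are available. Lean on these libraries where they do the work, as an engineer would, in place of code of your own. Each camera call takes 0.05 s, during which the arm holds its last target.

## Task

The thermometer is wanted for the baby's bath, but the tin, the bottle and the ring toy hem it in on the lilac tray: first stand all three on the green mat, then lay the thermometer dial up in the middle of the blue pad, lengthwise along it. Then tidy up: put the tin, the bottle and the ring toy back upright, each on the same circle of the tray where it stood at the start. Never tip those three over, and leave the comb, the jar and the rattle where they are.

Things in the scene. Friction and masses are not known exactly. Their poses are not given: they have to be found in the camera images.
- tin: Round lidded aluminium tin, upright, 64 mm across (lid rim; 62 below it), 80 mm high. Origin: centre of its underside; z up. About 0.2 kg. Stands on one of the tray's three circles at the start.
- bottle: Amber glass bottle with a white twist cap, upright, 115 mm high: body 54 mm across and straight up to 78 mm, then a shoulder, cap 34 mm across from 92 mm up. Origin: centre of its underside; z up. About 0.3 kg. Stands on one of the tray's circles at the start.
- ringtoy: Beech stacking ring toy with its rings fixed on (one rigid piece), upright, 105 mm high with a red ball on top: base 68 mm across (0-14 mm up), rings 64 mm (14-34 mm), 56 mm (34-54 mm), 48 mm (54-74 mm) and 40 mm (74-86 mm) across, the ball 22 mm. Origin: centre of its underside; z up. About 0.25 kg. Stands on one of the tray's circles at the start.
- thermometer: Yellow plastic dial thermometer lying on its back: 100 mm (its x) by 44 mm (its y) by 24 mm high; white dial on top, and near its +x end a red knob (18 mm across, 8 mm high, fixed) on top. Origin: centre of its underside; z up out of the dial. 0.1 kg. In the tray at the start; gaps to the things at both long sides and one end are only 10 to 18 mm, too tight for the gripper.
- tray: Lilac tray, fixed, 210 mm (its x) by 250 mm (its y), floor 6 mm thick, rim to 14 mm over the table. Origin: centre of its underside at table height. Three white printed circles, 74 mm across, at its (x, y) = (40, 66), (40, -66), (-55, 0) mm: tin, bottle and ring toy start centred on one each, in any assignment. The thermometer starts at (40, 0) mm along the tray's x.
- mat: Green plastic mat, fixed, flat, 300 mm (its x) by 150 mm (its y), 4 mm thick. Origin: centre of its underside at table height. The waiting place; it lies left or right of the tray.
- pad: Blue plastic pad, fixed, flat, 130 mm (its x) by 70 mm (its y), 4 mm thick. Origin: centre of its underside at table height. It lies on the other side of the tray from the mat.
- comb: Pink plastic comb lying flat beyond the tray, 31 mm (its x) by 150 mm (its y), 6 mm high. Origin: centre of its underside. Bystander.
- jar: White cream jar with a pink lid, 60 mm across, 50 mm high, beyond the tray. Origin: centre of its underside. Bystander.
- rattle: Wooden dumb-bell rattle lying beyond the tray, 110 mm long (its x), 40 mm across its ends (one brown, one blue). Origin: under its middle at table height. Bystander.
Not all that is in view belongs to the job. Of the things that look like the pad, the middle-sized one is meant.

How it is judged:
By the outcome, as a careful person would: the job done as asked, in the order asked, and still so for the second after the job is handed in, with the robot touching nothing.
It also fails if it takes over 141 s, if anything falls off the work surface, if the arm or the gripper's body presses on something with over 40 N, if the wrist force passes 120 N, or if a joint passes its speed limit or range.

## Working session

There is one attempt and no reset: what is moved stays moved. The work goes in short steps, Python scripts to look and compute and a tool call to move; the robot and the scene stay as the last step left them, time stands still between calls to the robot, and variables do not carry over. Pictures are saved under pics/ and viewed, and the job is handed in when it is done.

Besides the shell and the picture viewer there is one more tool, called after "Call:" in YAML: its name, and indented under it one key for each argument. servo_tool: Moves the arm, as the interface text tells. Its arguments: {"type":"object","properties":{"plan":{"type":"array"},"hand":{"type":"number"},"squeeze":{"type":"number"}},"required":["plan"]}

```bash
ls; mkdir -p pics
python3 - <<'E'
from rig import bot,viewer
import cv2,pickle
print(bot.observe())
for n in("scene","top"):
    c=viewer.capture(n); pickle.dump(c,open(f'{n}0.pkl','wb'))
    cv2.imwrite(f'pics/{n}0.png',cv2.resize(c['pixels'][:,:,::-1],(800,600),interpolation=cv2.INTER_CUBIC))
    print(n,c['mtx'],c['R'],c['t'])
E
```

```text
pics
{'time_s': 0.0, 'joint_positions': array([-1.34376942e+00,  2.59354061e-01,  1.53612018e+00, -1.31957716e-05,
        1.34798849e+00, -2.02824170e-01]), 'dq': array([-4.19589649e-04, -3.93095056e-04,  1.34407283e-04,  5.97778352e-05,
        1.14977592e-03,  3.21166910e-04]), 'tau': array([ 1.42804956e-04, -4.46029258e+01, -2.90568656e+01, -1.93529154e-04,
        1.16263746e-02, -1.87944346e-05]), 'tcp_pos': array([ 0.22916007, -0.49973903,  0.40385355]), 'tcp_rot': array([ 9.76991538e-01,  2.13276017e-01, -1.77479570e-05, -9.34894944e-04]), 'ft_force': array([-0.43987583, -0.18284282,  0.51761215]), 'torque': array([ 0.0097842 , -0.00312371,  0.02685506]), 'width': 0.08521069062738464}
scene [[428.13939691   0.         264.27816324]
 [  0.         428.13939691 195.31305761]
 [  0.           0.           1.        ]] [[-0.47310175  0.88098776  0.00594077]
 [ 0.6814401   0.37019942 -0.63134125]
 [-0.55840318 -0.29464037 -0.77548239]] [ 0.34321284 -0.35073307  1.81365444]
top [[414.27626866   0.         258.42655173]
 [  0.         414.27626866 197.28880605]
 [  0.           0.           1.        ]] [[ 0.02053968 -0.99976245 -0.00729125]
 [-0.98397976 -0.01892258 -0.17727316]
 [ 0.17709308  0.01081557 -0.98413468]] [-0.09870223  0.60247209  1.16848224]
```

View pics/scene0.png

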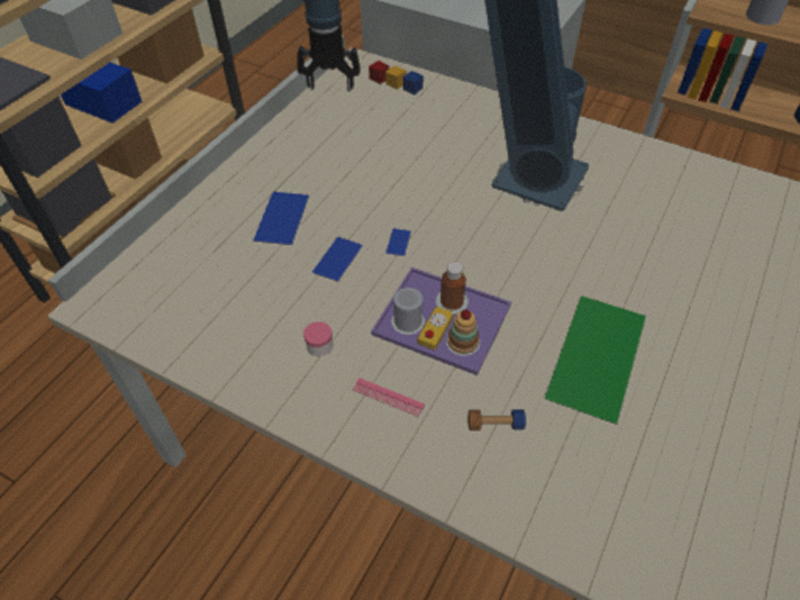

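View pics/top0.png

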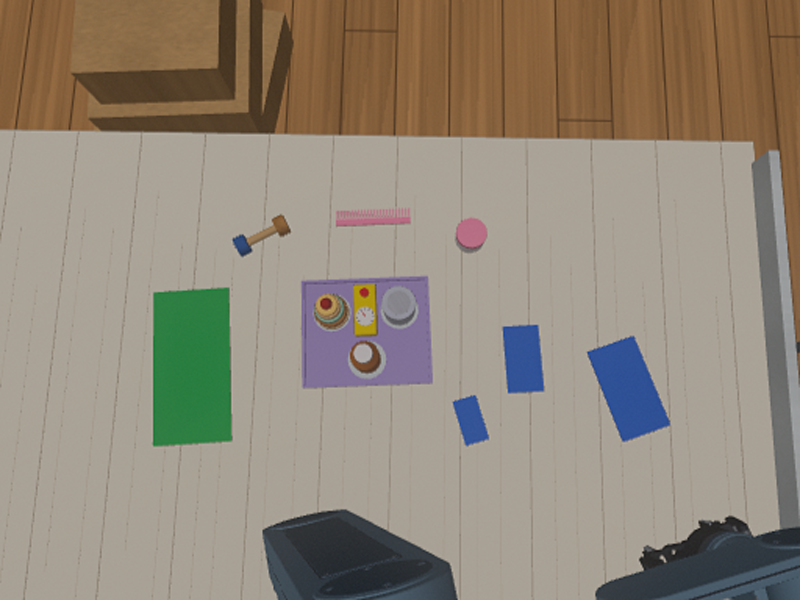

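Both views show the lilac tray with the ring toy (top view, 331,310), the tin (399,306) and the bottle (366,357). The thermometer (364,310) lies between them with its red knob at the far end, and the green mat is on the left. There are three blue pad candidates: small (470,420), middle (523,358) and large (628,388). The middle-sized one at (523,358) fits. I'll measure it and confirm in a crop.

```bash
cat > h.py <<'E'
import numpy as np,cv2
def ray(c,uv,z):
    uv=np.atleast_2d(np.asarray(uv,float)); K,R,t=c['mtx'],np.array(c['R']),np.array(c['t'])
    d=(np.linalg.inv(K)@np.c_[uv,np.ones(len(uv))].T).T@R
    o=-R.T@t
    return o+d*((z-o[2])/d[:,2])[:,None]
def proj(c,X):
    p=(c['R']@np.atleast_2d(X).T).T+c['t']; p=p@c['mtx'].T; return p[:,:2]/p[:,2:]
def tri(c1,u1,c2,u2):
    P=[c['mtx']@np.c_[c['R'],c['t']] for c in(c1,c2)]
    X=cv2.triangulatePoints(P[0],P[1],np.array(u1,float).reshape(2,1),np.array(u2,float).reshape(2,1)); return (X[:3]/X[3]).ravel()
def blobs(c,lo,hi,amin=15,roi=None):
    h=cv2.cvtColor(c['pixels'],cv2.COLOR_RGB2HSV); m=cv2.inRange(h,np.array(lo),np.array(hi))
    if roi: 
        k=np.zeros_like(m);k[roi[1]:roi[3],roi[0]:roi[2]]=1;m*=k
    cs,_=cv2.findContours(m,cv2.RETR_EXTERNAL,cv2.CHAIN_APPROX_NONE)
    return [x.reshape(-1,2) for x in sorted(cs,key=cv2.contourArea,reverse=True) if cv2.contourArea(x)>=amin]
def rect(c,b,z):
    """full metric rect of contour on plane z"""
    X=ray(c,b,z)[:,:2]; (cx,cy),(w,h),a=cv2.minAreaRect((X*1000).astype(np.float32)); 
    if w<h: w,h,a=h,w,a+90
    a=(a+90)%180-90
    return np.round([cx,cy,w,h,a],1)
E
python3 - <<'E'
from h import *
import pickle
for n in("top","scene"):
    c=pickle.load(open(n+'0.pkl','rb'))
    roi=(0,90,450,320) if n=='top' else (150,110,430,290)
    for nm,lo,hi,z in(("blue",(105,150,60),(125,255,255),.004),("green",(50,120,50),(75,255,255),.004),("lilac",(122,60,60),(140,180,255),.014),("yellow",(22,150,100),(32,255,255),.024),("red",(170,150,80),(180,255,255),.03),('red2',(0,180,80),(5,255,255),.03),("pink",(165,60,100),(179,150,255),.05)):
        for b in blobs(c,lo,hi,10,roi)[:5]: print(n,nm,b.mean(0).round(),cv2.contourArea(b),rect(c,b,z))
    p=c['pixels'][:,:,::-1]
    cr=p[165:260,180:300] if n=='top' else p[160:240,230:335]
    cv2.imwrite(f'pics/crop_{n}.png',cv2.resize(cr,None,fx=5.5,fy=5.5,interpolation=cv2.INTER_CUBIC))
c=pickle.load(open('top0.pkl','rb'))
cv2.imwrite('pics/crop_pads.png',cv2.resize(c['pixels'][195:290,280:440,::-1],None,fx=5,fy=5))
E
```

```text
top blue [402. 248.] 1832.5 [ 467.8 -518.3  177.5   96.4   20.3]
top blue [334. 229.] 858.5 [ 520.7 -317.8  125.3   67.6    4.5]
top blue [301. 268.] 380.5 [ 400.9 -216.4   82.8   44.7   17.6]
top blue [153. 155.] 30.5 [742.9 246.2  22.   19.4  29.1]
top green [122. 235.] 4628.5 [494.8 323.9 296.5 147.9   5.1]
top lilac [234. 212.] 5378.5 [566.4 -12.7 247.6 207.1 -86.7]
top yellow [233. 199.] 267.5 [606.4  -9.6  98.6  42.4   2. ]
top pink [301. 149.] 277.5 [ 756.4 -212.9   59.6   56.1  -43.5]
top pink [244. 139.] 173.0 [784.6 -22.  143.1  29.8 -85.5]
scene blue [180. 139.] 662.5 [ 468.4 -518.4  176.3   92.6   20.3]
scene blue [216. 165.] 373.0 [ 522.  -317.1  123.9   63.9    4.1]
scene blue [255. 154.] 130.5 [ 403.6 -215.8   78.7   39.7   18.5]
scene green [382. 230.] 3036.5 [496.4 325.6 295.3 145.3   4.9]
scene lilac [285. 213.] 1087.5 [571.2 -10.4 247.2 213.4 -86.9]
scene lilac [271. 186.] 325.0 [532.7 -88.9 125.9  95.6   2.3]
scene yellow [279. 208.] 163.5 [608.2  -8.7 101.6  42.3   3.4]
scene pink [248. 254.] 337.0 [824.9  -3.  145.8  29.9 -86.4]
scene pink [203. 214.] 203.5 [ 763.4 -211.1   63.    55.9   32.7]
```

View pics/crop_top.png

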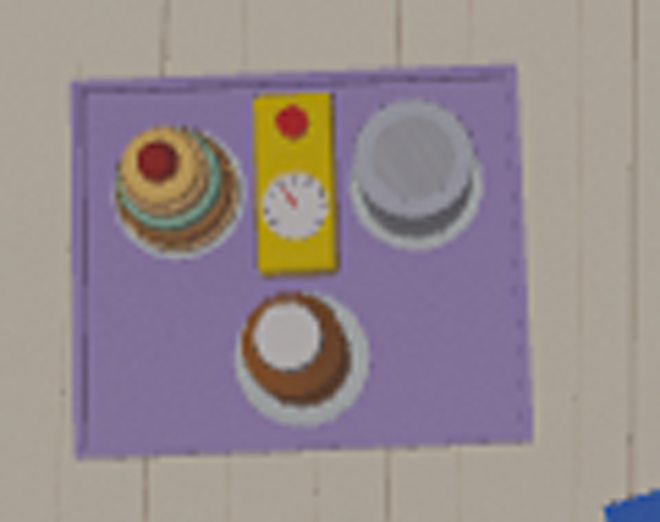

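View pics/crop_scene.png

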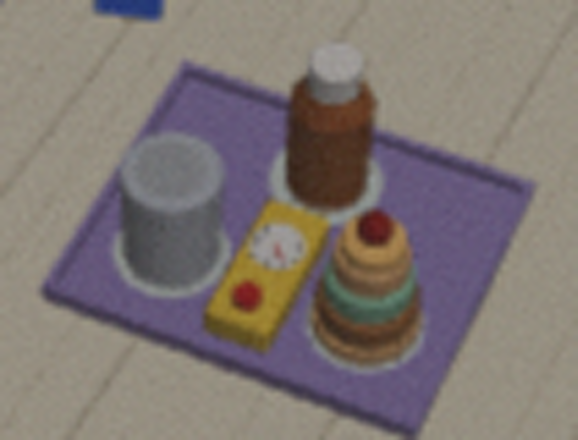

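View pics/crop_pads.png

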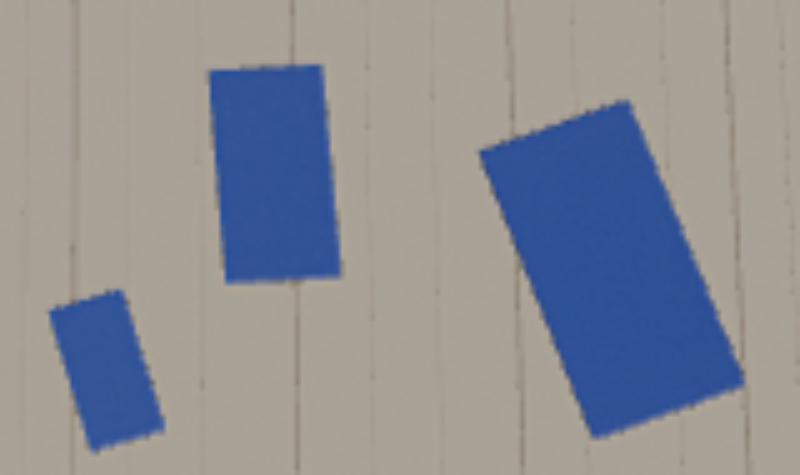

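The crop confirms it. Of the three blue rectangles, the middle-sized one measures about 125x68 mm, matching 130x70. The others are about 80x43 and 177x95. Next I'll refine the objects and check them against the tray circles.

Run:
```python
from h import *
import pickle
T=pickle.load(open('top0.pkl','rb'));S=pickle.load(open('scene0.pkl','rb'))
a=np.radians(3.1);Rz=np.array([[np.cos(a),-np.sin(a)],[np.sin(a),np.cos(a)]])
ctr=np.array([.567,-.0122])
for nm,p in(("ring",(.04,.066)),("tin",(.04,-.066)),("bottle",(-.055,0)),("therm",(.04,0))): print(nm,(ctr+Rz@np.array(p)).round(4))
# red balls/knob
for c,n,roi in((T,'T',(180,165,300,260)),(S,'S',(230,160,335,240))):
    for lo,hi in(((170,120,60),(180,255,255)),((0,170,60),(5,255,255))):
        for b in blobs(c,lo,hi,4,roi): print(n,'red',b.mean(0).round(1),cv2.contourArea(b),ray(c,b.mean(0),.100)[0,:2].round(4),ray(c,b.mean(0),.038)[0,:2].round(4))
    for b in blobs(c,(0,0,115),(180,45,255),8,roi): 
        x,y,w,h=cv2.boundingRect(b); print(n,'white',b.mean(0).round(1),(x,y,w,h),ray(c,(x+w/2-.5,y+h/2-.5),.121)[0,:2].round(4))
    for b in blobs(c,(22,150,100),(32,255,255),30,roi): print('yel',rect(c,b,.030))
    im=cv2.resize(c['pixels'][:,:,::-1],None,fx=5,fy=5,interpolation=cv2.INTER_CUBIC)
    th=np.linspace(0,2*np.pi,60)
    for p,rs in(((.04,.066),((.037,.006),(.034,.020),(.024,.080))),((.04,-.066),((.037,.006),(.032,.086))),((-.055,0),((.037,.006),(.027,.084),(.017,.121)))):
        q=ctr+Rz@np.array(p)
        for r,z in rs:
            P=proj(c,np.c_[q[0]+r*np.cos(th),q[1]+r*np.sin(th),0*th+z]); cv2.polylines(im,[np.round(P*5+2).astype(int)],True,(0,255,0) ,1)
    x0,y0,x1,y1=[5*v for v in roi]; cv2.imwrite(f'pics/ov_{n}.png',im[y0:y1,x0:x1])
```

```text
ring [0.6034 0.0559]
tin [ 0.6105 -0.0759]
bottle [ 0.5121 -0.0152]
therm [ 0.6069 -0.01  ]
T red [207.  193.8] 10.5 [0.6032 0.0591] [0.6147 0.0677]
T white [239.  211.6] (180, 165, 120, 95) [ 0.5498 -0.0359]
yel [605.3 -10.1  98.1  42.2   2. ]
S red [274.5 213.2] 8.0 [0.683  0.0131] [ 0.6412 -0.0068]
S white [281.2 199.7] (230, 160, 105, 80) [0.6377 0.0159]
S white [279.8 204.3] (276, 201, 9, 8) [0.6586 0.0194]
S white [260.8 208.7] (250, 201, 22, 13) [ 0.6966 -0.0297]
S white [295.3 195.2] (290, 189, 10, 12) [0.6002 0.0419]
S white [280.3 191.9] (279, 187, 4, 10) [ 0.6105 -0.0032]
S white [291.6 224.2] (285, 217, 17, 11) [0.7    0.0848]
yel [612.3  -6.8 101.1  42.    3.4]
```

View pics/ov_T.png

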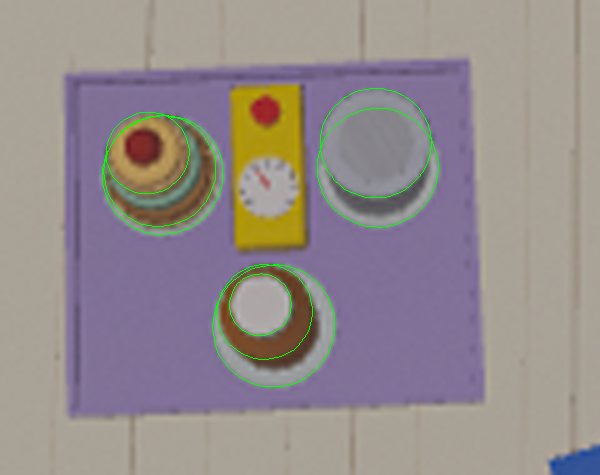

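View pics/ov_S.png

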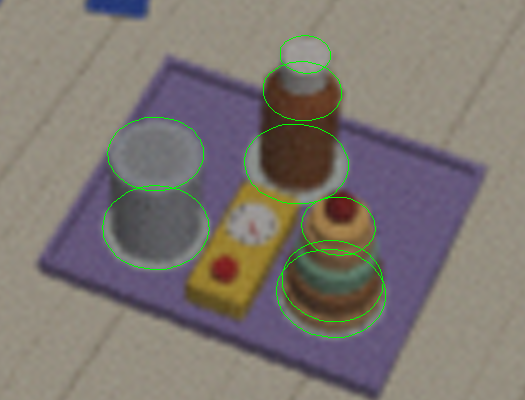

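The predicted circles match the images within about 2 mm. I'll take the ring toy first, with the jaws along the tray's x.

Call:
servo_tool:
  plan:
    - [[2.0,3.5,0],0.12]
    - [[2.5,3.5,0],0.12]
    - [[2.5,3.5,0],0.12]
    - [[2.5,3.5,0],0.12]
    - [[2.5,3.5,0],0.12]
    - [[2.5,3.5,0],0.12]
    - [[2.5,3.5,0],0.12]
    - [[2.5,3.5,0],0.12]
    - [[2.5,3.5,0],0.12]
    - [[2.5,3.5,0],0.12]
  hand: -1
  squeeze: 45

```text
time_s: 1.1
tcp_pos: [0.4748, -0.1483, 0.4045]
tcp_rot: [0.684, 0.729, -0.0, -0.0]
ft_force: [0.2, -1.1, 0.5]
width: 0.0857
```

Call:
servo_tool:
  plan:
    - [[2.5,3.5,0],0]
    - [[2.5,3.5,0],0]
    - [[2.5,3.5,0],0]
    - [[2.5,3.5,0],0]
    - [[2,3.5,0],0]
    - [[1,3.1,0],0]
    - [[0,0,0],0]
    - [[0,0,0],0]

```text
time_s: 1.9
tcp_pos: [0.6041, 0.0567, 0.4039]
tcp_rot: [0.685, 0.728, -0.001, -0.0]
ft_force: [-0.3, -0.5, 1.1]
width: 0.0851
```

Call:
servo_tool:
  plan:
    - [[0,0,-3],0]
    - [[0,0,-3],0]
    - [[0,0,-3],0]
    - [[0,0,-3],0]
    - [[0,0,-2.5],0]
    - [[0,0,-1.5],0]
    - [[0,0,-1.2],0]
    - [[0,0,0],0]
    - [[0,0,0],0]

```text
time_s: 2.8
tcp_pos: [0.6044, 0.0553, 0.2332]
tcp_rot: [0.686, 0.727, 0.0, 0.0]
ft_force: [0.4, -0.1, -0.1]
width: 0.0855
```

Call:
servo_tool:
  plan:
    - [[0,0,0],0]
    - [[0,0,0],0]
    - [[0,0,0],0]
    - [[0,0,0],0]
    - [[0,0,0],0]
    - [[0,0,0],0]
    - [[0,0,0],0]
    - [[0,0,0],0]
    - [[0,0,0],0]
    - [[0,0,0],0]
  hand: 1
  squeeze: 45

```text
time_s: 3.8
tcp_pos: [0.6043, 0.056, 0.2338]
tcp_rot: [0.686, 0.728, 0.0, 0.001]
ft_force: [-1.8, -0.2, 5.8]
width: 0.0463
```

Call:
servo_tool:
  plan:
    - [[0,0,1],0]
    - [[0,0,2],0]
    - [[0,0,3],0]
    - [[0,0,3],0]
    - [[0,0,3],0]
    - [[0,0,2.5],0]
    - [[0,0,0],0]
    - [[0,0,0],0]

```text
time_s: 4.6
tcp_pos: [0.6039, 0.0561, 0.3773]
tcp_rot: [0.686, 0.728, -0.0, -0.0]
ft_force: [-0.4, 0.1, -3.1]
width: 0.0461
```

```bash
cat > look.py <<'E'
import sys,cv2,pickle,numpy as np
from rig import viewer
tag=sys.argv[1]; out=[]
for n,(x0,y0,x1,y1) in(("top",(80,130,370,330)),("scene",(150,110,430,300))):
    c=viewer.capture(n);pickle.dump(c,open(f'{n}_{tag}.pkl','wb'))
    out.append(cv2.resize(c['pixels'][y0:y1,x0:x1,::-1],(400,280),interpolation=cv2.INTER_CUBIC))
cv2.imwrite(f'pics/{tag}.png',np.hstack(out))
E
python3 look.py r1
```

```text
(no output)
```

View pics/r1.png

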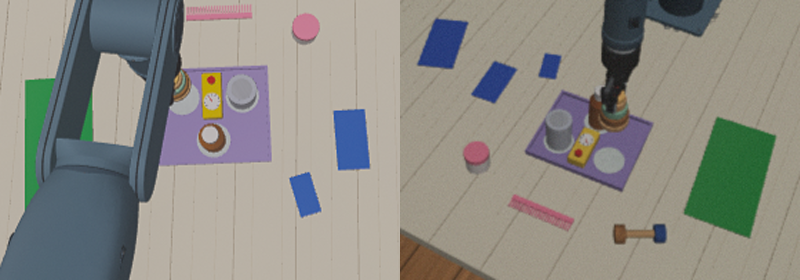

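The ring toy is held upright; in the right-hand view its circle (610,158) is empty. I'm carrying it to the far slot of the mat.

Call:
servo_tool:
  plan:
    - [[0,2,0],0]
    - [[0,3.5,0],0]
    - [[0,3.5,0],0]
    - [[-0.3,4,0],0]
    - [[-0.3,4,0],0]
    - [[-0.3,4,0],0]
    - [[0,3.5,0],0]
    - [[0,2.2,0],0]
    - [[0,1,0],0]
    - [[0,0,0],0]

```text
time_s: 5.7
tcp_pos: [0.5948, 0.334, 0.3756]
tcp_rot: [0.685, 0.728, -0.001, -0.001]
ft_force: [-0.2, 0.4, -3.6]
width: 0.0466
```

Call:
servo_tool:
  plan:
    - [[0,0,-2],0]
    - [[0,0,-3],0]
    - [[0,0,-3],0]
    - [[0,0,-3],0]
    - [[0,0,-2],0]
    - [[0,0,-0.8],0]
    - [[0,0,-0.3],0]
    - [[0,0,0],0]
    - [[0,0,0],0]

```text
time_s: 6.6
tcp_pos: [0.5958, 0.3329, 0.2382]
tcp_rot: [0.686, 0.728, 0.001, 0.001]
ft_force: [1.0, -0.6, -2.8]
width: 0.0464
```

Call:
servo_tool:
  plan:
    - [[0,0,-0.2],0]
    - [[0,0,-0.15],0]
    - [[0,0,0],0]
    - [[0,0,0],0]

```text
time_s: 7.0
tcp_pos: [0.5951, 0.3331, 0.2333]
tcp_rot: [0.686, 0.728, 0.0, 0.0]
ft_force: [0.1, -0.1, -3.7]
width: 0.0462
```

Call:
servo_tool:
  plan:
    - [[0,0,-0.1],0]
    - [[0,0,-0.1],0]
    - [[0,0,0],0]
    - [[0,0,0],0]

```text
time_s: 7.4
tcp_pos: [0.5952, 0.3331, 0.2319]
tcp_rot: [0.686, 0.728, 0.0, 0.0]
ft_force: [-1.9, 0.1, 3.5]
width: 0.0463
```

Contact made, so I'll release and rise.

Call:
servo_tool:
  plan:
    - [[0,0,0],0]
    - [[0,0,0],0]
    - [[0,0,0],0]
    - [[0,0,0],0]
    - [[0,0,0],0]
    - [[0,0,2],0]
    - [[0,0,3],0]
    - [[0,0,3],0]
    - [[0,0,3],0]
    - [[0,0,3],0]
  hand: -1

```text
time_s: 8.4
tcp_pos: [0.5951, 0.333, 0.3724]
tcp_rot: [0.686, 0.728, -0.0, -0.0]
ft_force: [0.4, 0.7, -0.5]
width: 0.0853
```

Call:
servo_tool:
  plan:
    - [[0,-3,0],0]
    - [[0.2,-4.5,0],0]
    - [[0.2,-4.5,0],0]
    - [[0.2,-4.5,0],0]
    - [[0.2,-4.5,0],0]
    - [[0.2,-4.5,0],0]
    - [[0.2,-4.5,0],0]
    - [[0.2,-4.5,0],0]
    - [[0.2,-4.4,0],0]
    - [[0,-2,0],0]

```text
time_s: 9.4
tcp_pos: [0.6112, -0.0799, 0.3712]
tcp_rot: [0.687, 0.727, -0.0, 0.001]
ft_force: [-0.2, 0.1, -0.1]
width: 0.0852
```

Call:
servo_tool:
  plan:
    - [[0,0,0],0]
    - [[0,0,0],0]
    - [[0,0,-3],0]
    - [[0,0,-3],0]
    - [[0,0,-3],0]
    - [[0,0,-3],0]
    - [[0,0,-3],0]
    - [[0,0,-1.5],0]
    - [[0,0,0],0]
    - [[0,0,0],0]

```text
time_s: 10.4
tcp_pos: [0.6115, -0.0747, 0.2066]
tcp_rot: [0.685, 0.728, 0.0, -0.0]
ft_force: [0.7, 0.3, 0.6]
width: 0.0853
```

Call:
servo_tool:
  plan:
    - [[0,-0.1,0],0]
    - [[0,0,0],0]
    - [[0,0,0],0]
    - [[0,0,0],0]
    - [[0,0,0],0]
    - [[0,0,0],0]
    - [[0,0,0],0]
    - [[0,0,0],0]
  hand: 1

```text
time_s: 11.2
tcp_pos: [0.6118, -0.077, 0.2082]
tcp_rot: [0.686, 0.728, 0.001, 0.001]
ft_force: [-0.9, 1.7, 5.8]
width: 0.0624
```

Call:
servo_tool:
  plan:
    - [[0,0,1],0]
    - [[0,0,2],0]
    - [[0,0,3],0]
    - [[0,0,3],0]
    - [[0,0,3],0]
    - [[0,0,2],0]
    - [[0,0,0],0]
    - [[0,0,0],0]

```text
time_s: 12.0
tcp_pos: [0.6109, -0.077, 0.3463]
tcp_rot: [0.686, 0.728, 0.0, 0.0]
ft_force: [0.5, 0.2, -1.9]
width: 0.062
```

```bash
python3 look.py r2
```

```text
(no output)
```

View pics/r2.png

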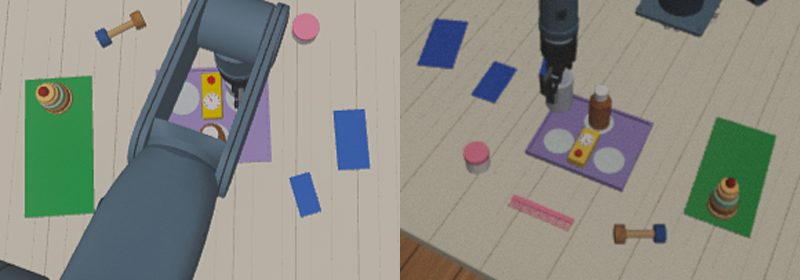

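The ring toy stands on the mat (right view 725,198) and the tin is lifted upright. The tin goes to the near slot.

Call:
servo_tool:
  plan:
    - [[-1,2,1],0]
    - [[-2,3.5,1],0]
    - [[-2.5,4.3,0],0]
    - [[-2.5,4.3,0],0]
    - [[-2.5,4.3,0],0]
    - [[-2.5,4.3,0],0]
    - [[-2.5,4.3,0],0]
    - [[-2.5,4.3,0],0]
    - [[-2,4,0],0]
    - [[-1,2.5,0],0]

```text
time_s: 13.1
tcp_pos: [0.3979, 0.3036, 0.3656]
tcp_rot: [0.685, 0.729, -0.001, -0.001]
ft_force: [1.3, 0.0, -1.6]
width: 0.0622
```

Call:
servo_tool:
  plan:
    - [[-0.5,1.5,0],0]
    - [[0,0,0],0]
    - [[0,0,-3],0]
    - [[0,0,-3],0]
    - [[0,0,-3],0]
    - [[0,0,-3],0]
    - [[0,0,-2],0]
    - [[0,0,-1],0]
    - [[0,0,0],0]
    - [[0,0,0],0]

```text
time_s: 14.1
tcp_pos: [0.3966, 0.316, 0.2168]
tcp_rot: [0.686, 0.728, 0.0, 0.0]
ft_force: [0.6, -0.3, -0.6]
width: 0.062
```

Call:
servo_tool:
  plan:
    - [[0,0,-0.4],0]
    - [[0,0,-0.4],0]
    - [[0,0,-0.1],0]
    - [[0,0,0],0]
    - [[0,0,0],0]

```text
time_s: 14.6
tcp_pos: [0.3962, 0.3161, 0.2074]
tcp_rot: [0.686, 0.728, 0.0, 0.0]
ft_force: [-0.3, 0.5, -1.5]
width: 0.0627
```

Call:
servo_tool:
  plan:
    - [[0,0,-0.1],0]
    - [[0,0,0],0]
    - [[0,0,0],0]

```text
time_s: 14.9
tcp_pos: [0.3963, 0.3161, 0.2063]
tcp_rot: [0.686, 0.728, 0.0, 0.0]
ft_force: [-0.1, -1.2, -0.2]
width: 0.0625
```

Call:
servo_tool:
  plan:
    - [[0,0,-0.1],0]
    - [[0,0,0],0]
    - [[0,0,0],0]

```text
time_s: 15.2
tcp_pos: [0.3962, 0.3162, 0.2062]
tcp_rot: [0.686, 0.728, 0.0, 0.0]
ft_force: [-3.2, -0.1, 8.7]
width: 0.0622
```

Call:
servo_tool:
  plan:
    - [[0,0,0],0]
    - [[0,0,0],0]
    - [[0,0,0],0]
    - [[0,0,0],0]
    - [[0,0,2],0]
    - [[0,0,3],0]
    - [[0,0,3],0]
    - [[0,0,3],0]
    - [[0,0,3],0]
    - [[0,0,3],0]
  hand: -1

```text
time_s: 16.2
tcp_pos: [0.396, 0.3159, 0.3763]
tcp_rot: [0.686, 0.728, -0.0, -0.0]
ft_force: [0.5, -0.5, 0.1]
width: 0.0852
```

Call:
servo_tool:
  plan:
    - [[0.6,-2,0],-0.14]
    - [[1.2,-3.5,0],-0.14]
    - [[1.2,-3.5,0],-0.14]
    - [[1.2,-3.5,0],-0.14]
    - [[1.2,-3.5,0],-0.14]
    - [[1.2,-3.5,0],-0.14]
    - [[1.2,-3.5,0],-0.14]
    - [[1.2,-3.5,0],-0.14]
    - [[1.2,-3,0],-0.14]
    - [[1,-2,0],-0.14]

```text
time_s: 17.2
tcp_pos: [0.5087, -0.0011, 0.3751]
tcp_rot: [0.994, 0.111, -0.0, 0.0]
ft_force: [0.1, -0.0, 0.9]
width: 0.0856
```

Call:
servo_tool:
  plan:
    - [[0.4,-1.6,0],-0.14]
    - [[0,0,0],-0.03]
    - [[0,0,0],0]
    - [[0,0,0],0]

```text
time_s: 17.6
tcp_pos: [0.5119, -0.0143, 0.3751]
tcp_rot: [1.0, 0.031, -0.0, -0.0]
ft_force: [0.3, -0.2, 0.1]
width: 0.0855
```

Call:
servo_tool:
  plan:
    - [[0,0,-2],0]
    - [[0,0,-3],0]
    - [[0,0,-3],0]
    - [[0,0,-3],0]
    - [[0,0,-2],0]
    - [[0,0,-1.2],0]
    - [[0,0,-0.5],0]
    - [[0,0,0],0]
    - [[0,0,0],0]

```text
time_s: 18.5
tcp_pos: [0.5127, -0.0149, 0.2292]
tcp_rot: [1.0, 0.03, 0.001, 0.0]
ft_force: [0.6, -1.0, -0.1]
width: 0.0856
```

Call:
servo_tool:
  plan:
    - [[0,0,0],0]
    - [[0,0,0],0]
    - [[0,0,0],0]
    - [[0,0,0],0]
    - [[0,0,0],0]
    - [[0,0,0],0]
    - [[0,0,0],0]
    - [[0,0,0],0]
  hand: 1

```text
time_s: 19.3
tcp_pos: [0.5125, -0.0152, 0.2293]
tcp_rot: [1.0, 0.03, 0.001, 0.0]
ft_force: [-0.9, -0.1, 5.2]
width: 0.0521
```

Call:
servo_tool:
  plan:
    - [[0,0,1],0]
    - [[0,0,2],0]
    - [[0,0,3],0]
    - [[0,0,3],0]
    - [[0,0,3],0]
    - [[0,0,2],0]
    - [[0,0,0],0]
    - [[0,0,0],0]

```text
time_s: 20.1
tcp_pos: [0.5118, -0.0149, 0.368]
tcp_rot: [1.0, 0.03, -0.0, -0.0]
ft_force: [-0.0, 0.2, -3.4]
width: 0.0525
```

```bash
python3 look.py r3
```

```text
(no output)
```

View pics/r3.png

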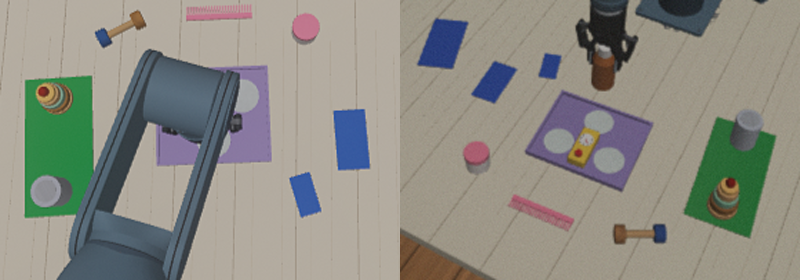

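The tin (right view 745,128) and ring toy stand on the mat, and the bottle hangs upright at (603,72). The bottle goes to the middle slot.

Call:
servo_tool:
  plan:
    - [[0,2,0],0]
    - [[-0.2,3.5,0],0]
    - [[-0.2,4.2,0],0]
    - [[-0.2,4.2,0],0]
    - [[-0.2,4.2,0],0]
    - [[-0.2,4.2,0],0]
    - [[-0.2,4.2,0],0]
    - [[-0.2,4,0],0]
    - [[-0.2,2.5,0],0]
    - [[0,1,0],0]

```text
time_s: 21.2
tcp_pos: [0.4952, 0.3274, 0.366]
tcp_rot: [1.0, 0.031, -0.002, 0.0]
ft_force: [-0.1, 0.1, -2.6]
width: 0.052
```

Call:
servo_tool:
  plan:
    - [[0,0,0],0]
    - [[0,0,0],0]
    - [[0,0,-2],0]
    - [[0,0,-3],0]
    - [[0,0,-3],0]
    - [[0,0,-3],0]
    - [[0,0,-1.8],0]
    - [[0,0,-0.8],0]
    - [[0,0,0],0]
    - [[0,0,0],0]

```text
time_s: 22.2
tcp_pos: [0.4969, 0.3245, 0.2332]
tcp_rot: [1.0, 0.029, 0.001, -0.0]
ft_force: [-0.5, 0.3, -3.1]
width: 0.0524
```

Call:
servo_tool:
  plan:
    - [[0,0,-0.2],0]
    - [[0,0,-0.2],0]
    - [[0,0,0],0]
    - [[0,0,0],0]

```text
time_s: 22.6
tcp_pos: [0.4962, 0.3251, 0.2285]
tcp_rot: [1.0, 0.03, 0.0, -0.0]
ft_force: [0.4, 0.1, -2.5]
width: 0.0522
```

Call:
servo_tool:
  plan:
    - [[0,0,-0.1],0]
    - [[0,0,0],0]
    - [[0,0,0],0]

```text
time_s: 22.9
tcp_pos: [0.4963, 0.3251, 0.2274]
tcp_rot: [1.0, 0.03, 0.0, -0.0]
ft_force: [0.0, -0.8, -2.2]
width: 0.052
```

Call:
servo_tool:
  plan:
    - [[0,0,-0.1],0]
    - [[0,0,0],0]
    - [[0,0,0],0]

```text
time_s: 23.2
tcp_pos: [0.4963, 0.3251, 0.2273]
tcp_rot: [1.0, 0.03, 0.001, -0.0]
ft_force: [-1.9, -0.6, 4.9]
width: 0.0525
```

Call:
servo_tool:
  plan:
    - [[0,0,0],0]
    - [[0,0,0],0]
    - [[0,0,0],0]
    - [[0,0,0],0]
    - [[0,0,2],0]
    - [[0,0,3],0]
    - [[0,0,3],0]
    - [[0,0,3],0]
    - [[0,0,3],0]
    - [[0,0,1],0]
  hand: -1

```text
time_s: 24.2
tcp_pos: [0.4968, 0.3253, 0.3797]
tcp_rot: [1.0, 0.03, 0.003, -0.001]
ft_force: [-0.4, 0.9, 0.6]
width: 0.0853
```

Call:
servo_tool:
  plan:
    - [[0.5,-2,0],0]
    - [[1.2,-4,0],0]
    - [[1.4,-4.2,0],0]
    - [[1.4,-4.2,0],0]
    - [[1.4,-4.2,0],0]
    - [[1.4,-4.2,0],0]
    - [[1.4,-4.2,0],-0.01]
    - [[1.3,-4,0],0]
    - [[1,-2.5,0],0]
    - [[0,0,0],0]

```text
time_s: 25.2
tcp_pos: [0.6071, -0.0137, 0.3746]
tcp_rot: [1.0, 0.023, -0.001, 0.0]
ft_force: [0.4, 0.2, -0.4]
width: 0.0858
```

Call:
servo_tool:
  plan:
    - [[0,0,0],0]
    - [[0,0,-3],0]
    - [[0,0,-4],0]
    - [[0,0,-4],0]
    - [[0,0,-3],0]
    - [[0,0,-2],0]
    - [[0,0,0],0]
    - [[0,0,0],0]

```text
time_s: 26.0
tcp_pos: [0.606, -0.0088, 0.2163]
tcp_rot: [1.0, 0.026, -0.0, -0.0]
ft_force: [0.6, 0.6, 0.1]
width: 0.0854
```

```bash
python3 look.py r4
```

```text
(no output)
```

View pics/r4.png

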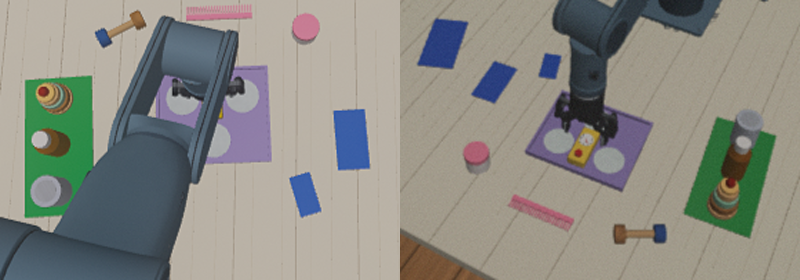

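All three stand on the mat (right view 747,125; 737,158; 725,198), and the gripper straddles the thermometer. Next I descend and grip it.

Call:
servo_tool:
  plan:
    - [[0,-0.1,-1.5],0]
    - [[0,0,-1.2],0]
    - [[0,0,-0.6],0]
    - [[0,0,0],0]
    - [[0,0,0],0]

```text
time_s: 26.6
tcp_pos: [0.6064, -0.011, 0.1835]
tcp_rot: [1.0, 0.025, 0.0, 0.0]
ft_force: [-0.5, 0.6, 0.8]
width: 0.0853
```

Call:
servo_tool:
  plan:
    - [[0,0,0],0]
    - [[0,0,0],0]
    - [[0,0,0],0]
    - [[0,0,0],0]
    - [[0,0,0],0]
    - [[0,0,0],0]
    - [[0,0,0],0]
    - [[0,0,0],0]
    - [[0,0,0],0]
  hand: 1
  squeeze: 35

```text
time_s: 27.5
tcp_pos: [0.6064, -0.011, 0.1837]
tcp_rot: [1.0, 0.025, 0.0, 0.0]
ft_force: [-1.4, -0.2, 5.8]
width: 0.0431
```

Call:
servo_tool:
  plan:
    - [[0,0,1],0]
    - [[0,0,2],0]
    - [[0,0,3],0]
    - [[0,0,3],0]
    - [[0,0,3],0]
    - [[0,0,2],0]
    - [[0,0,0],0]
    - [[0,0,0],0]

```text
time_s: 28.3
tcp_pos: [0.6058, -0.0109, 0.3228]
tcp_rot: [1.0, 0.025, -0.0, -0.0]
ft_force: [0.4, 0.0, -1.0]
width: 0.0428
```

```bash
python3 look.py r5
```

```text
(no output)
```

View pics/r5.png

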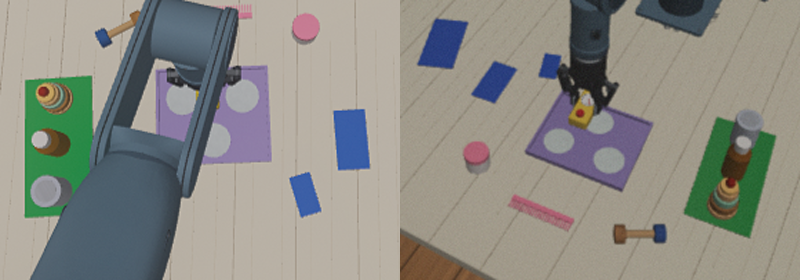

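Call:
servo_tool:
  plan:
    - [[-0.5,-2,0],0.025]
    - [[-1,-3.5,0],0]
    - [[-1,-3.7,0],0]
    - [[-1,-3.7,0],0]
    - [[-1,-3.7,0],0]
    - [[-1,-3.7,0],0]
    - [[-1,-3.7,0],0]
    - [[-1,-3.5,0],0]
    - [[-0.7,-2.2,0],0]
    - [[-0.3,-1,0],0]

```text
time_s: 29.4
tcp_pos: [0.52, -0.32, 0.3212]
tcp_rot: [0.999, 0.036, -0.001, -0.001]
ft_force: [-0.3, 0.7, -0.5]
width: 0.0434
```

Call:
servo_tool:
  plan:
    - [[0,0,0],0]
    - [[0,0,0],0]
    - [[0,0,-2],0]
    - [[0,0,-3],0]
    - [[0,0,-3],0]
    - [[0,0,-3],0]
    - [[0,0,-1.8],0]
    - [[0,0,-0.6],0]
    - [[0,0,0],0]
    - [[0,0,0],0]

```text
time_s: 30.4
tcp_pos: [0.5219, -0.3176, 0.1903]
tcp_rot: [0.999, 0.038, 0.001, 0.001]
ft_force: [0.5, -0.3, -1.3]
width: 0.0434
```

```bash
python3 look.py r6
python3 - <<'E'
import pickle,cv2
c=pickle.load(open('scene_r6.pkl','rb'));cv2.imwrite('pics/r6c.png',cv2.resize(c['pixels'][120:200,170:290,::-1],(720,480),interpolation=cv2.INTER_CUBIC))
E
```

```text
(no output)
```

View pics/r6c.png

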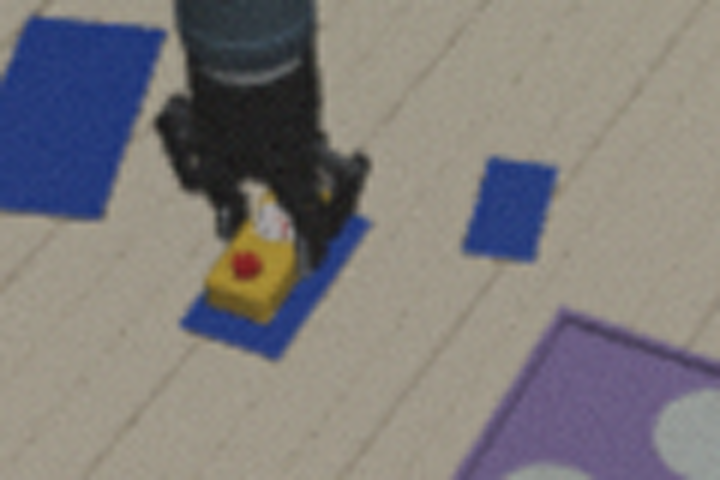

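The thermometer hangs level over the middle pad and lined up with it. Lowering it to contact.

Call:
servo_tool:
  plan:
    - [[-0.05,0,-0.3],0]
    - [[0,0,-0.2],0]
    - [[0,0,-0.1],0]
    - [[0,0,0],0]
    - [[0,0,0],0]

```text
time_s: 31.0
tcp_pos: [0.5207, -0.318, 0.1832]
tcp_rot: [0.999, 0.037, -0.0, -0.0]
ft_force: [-0.6, -0.9, -1.9]
width: 0.0433
```

Call:
servo_tool:
  plan:
    - [[0,0,-0.1],0]
    - [[0,0,0],0]
    - [[0,0,0],0]

```text
time_s: 31.3
tcp_pos: [0.5207, -0.318, 0.1822]
tcp_rot: [0.999, 0.037, -0.0, -0.0]
ft_force: [0.9, 1.0, -0.7]
width: 0.0433
```

Call:
servo_tool:
  plan:
    - [[0,0,-0.1],0]
    - [[0,0,0],0]
    - [[0,0,0],0]

```text
time_s: 31.6
tcp_pos: [0.5207, -0.318, 0.1817]
tcp_rot: [0.999, 0.037, 0.0, 0.0]
ft_force: [-1.2, 0.7, 5.0]
width: 0.0431
```

Call:
servo_tool:
  plan:
    - [[0,0,0],0]
    - [[0,0,0],0]
    - [[0,0,0],0]
    - [[0,0,0],0]
    - [[0,0,2],0]
    - [[0,0,3],0]
    - [[0,0,4],0]
    - [[0,0,4],0]
    - [[0,0,4],0]
    - [[0,0,2.5],0]
  hand: -1

```text
time_s: 32.6
tcp_pos: [0.521, -0.3181, 0.3798]
tcp_rot: [0.999, 0.037, 0.002, 0.002]
ft_force: [0.7, -0.2, -0.2]
width: 0.0858
```

Call:
servo_tool:
  plan:
    - [[-0.1,3,0],-0.01]
    - [[-0.2,4.5,0],0]
    - [[-0.2,4.5,0],0]
    - [[-0.2,4.5,0],0]
    - [[-0.2,4.5,0],0]
    - [[-0.2,4.5,0],0]
    - [[-0.2,4.5,0],0]
    - [[-0.2,4.5,0],0]
    - [[-0.2,4.5,0],0]
    - [[-0.2,4.5,0],0]

```text
time_s: 33.6
tcp_pos: [0.5012, 0.1188, 0.3763]
tcp_rot: [0.999, 0.032, 0.0, 0.0]
ft_force: [1.6, -0.8, 0.1]
width: 0.0858
```

Call:
servo_tool:
  plan:
    - [[-0.2,4.5,0],0]
    - [[-0.2,4.5,0],0]
    - [[-0.2,4.5,0],0]
    - [[-0.1,4.3,0],0]
    - [[0,2.5,0],0]
    - [[0,0.5,0],0]
    - [[0,0,0],0]
    - [[0,0,0],0]

```text
time_s: 34.4
tcp_pos: [0.4948, 0.3242, 0.376]
tcp_rot: [0.999, 0.032, -0.0, 0.0]
ft_force: [0.5, -1.1, -0.5]
width: 0.0855
```

```bash
python3 look.py r7
python3 - <<'E'
from h import *
import pickle
T=pickle.load(open('top_r7.pkl','rb'));S=pickle.load(open('scene_r7.pkl','rb'))
for c,roi in((T,(300,190,360,270)),(S,(190,140,235,190))):
    for b in blobs(c,(22,150,100),(32,255,255),20,roi): print('yel',rect(c,b,.028))
    for b in blobs(c,(105,150,60),(125,255,255),20,roi): print('blu',rect(c,b,.004))
a=T['pixels'][195:260,300:360,::-1];b=S['pixels'][140:205,190:250,::-1]
cv2.imwrite('pics/r7c.png',cv2.resize(np.hstack([a,b]),None,fx=6,fy=6,interpolation=cv2.INTER_CUBIC))
E
```

```text
yel [ 520.8 -315.7   97.1   44.3    4.7]
blu [ 520.5 -317.4  125.1   66.8    4.4]
blu [ 4.225e+02 -2.261e+02  4.740e+01  2.380e+01  2.000e-01]
yel [ 529.1 -311.8  104.2   45.1    5.4]
blu [ 522.8 -317.3  121.6   63.6    5.1]
```

View pics/r7c.png

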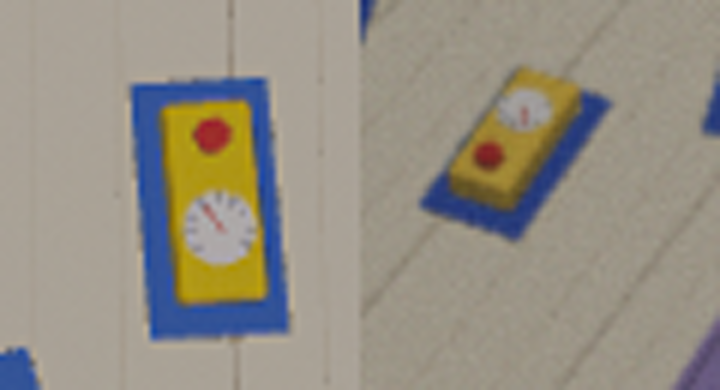

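View pics/r7.png

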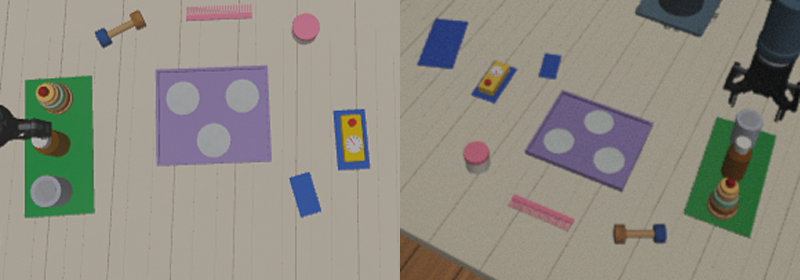

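The thermometer lies dial up, centred on the pad within about 2 mm, with its yaw (4.7°) matching the pad's (4.4°). The circles are now bare, so I'll measure their centres directly.

Run:
```python
from h import *
import pickle
for n,roi in(('top',(190,175,280,250)),('scene',(235,170,330,245))):
    c=pickle.load(open(n+'_r7.pkl','rb'))
    for b in blobs(c,(0,0,100),(180,40,255),60,roi):
        if cv2.contourArea(b)>1500: continue
        X=ray(c,b,.006)[:,:2]*1000; e=cv2.fitEllipse(X.astype(np.float32)); print(n,np.round(e[0],1),np.round(e[1],1))
    im=c['pixels'];print(im[200,210],im[180,200])
```

```text
[154 155 156] [122 104 146]
[156 147 133] [146 137 122]
```

Run:
```python
from h import *
import pickle
for n,roi in(('top',(196,180,274,245)),('scene',(235,170,335,245))):
    c=pickle.load(open(n+'_r7.pkl','rb'))
    h=cv2.cvtColor(c['pixels'],cv2.COLOR_RGB2HSV)
    tray=blobs(c,(118,40,50),(150,200,255),500,roi)[0]
    m=np.zeros(h.shape[:2],np.uint8);cv2.drawContours(m,[tray],-1,255,-1)
    k=((h[:,:,1]<38)&(m>0)).astype(np.uint8)*255
    cs,_=cv2.findContours(k,cv2.RETR_EXTERNAL,cv2.CHAIN_APPROX_NONE)
    for b in cs:
        if cv2.contourArea(b)<60: continue
        X=ray(c,b.reshape(-1,2),.006)[:,:2]*1000; e=cv2.fitEllipse(X.astype(np.float32)); print(n,np.round(e[0],1),np.round(e[1],1))
```

```text
top [512.  -15.6] [71.3 71.6]
top [603.1  55.8] [71.8 72.5]
top [610.6 -76.1] [70.8 72.8]
scene [604.   56.2] [71.1 72.4]
scene [611.  -75.7] [70.6 72.6]
scene [512.5 -14.9] [70.2 72.5]
```

Call:
servo_tool:
  plan:
    - [[0.1,0.1,-2],0]
    - [[0,0,-3],0]
    - [[0,0,-3],0]
    - [[0,0,-3],0]
    - [[0,0,-2],0]
    - [[0,0,-1.3],0]
    - [[0,0,-0.5],0]
    - [[0,0,0],0]
    - [[0,0,0],0]

```text
time_s: 35.4
tcp_pos: [0.4963, 0.326, 0.2294]
tcp_rot: [0.999, 0.032, 0.001, -0.0]
ft_force: [-0.2, 0.0, 1.1]
width: 0.0855
```

Call:
servo_tool:
  plan:
    - [[0,0,0],0]
    - [[0,0,0],0]
    - [[0,0,0],0]
    - [[0,0,0],0]
    - [[0,0,0],0]
    - [[0,0,0],0]
    - [[0,0,0],0]
    - [[0,0,0],0]
  hand: 1
  squeeze: 45

```text
time_s: 36.2
tcp_pos: [0.496, 0.3261, 0.2294]
tcp_rot: [0.999, 0.033, 0.001, -0.0]
ft_force: [-1.1, -1.4, 5.5]
width: 0.0518
```

Call:
servo_tool:
  plan:
    - [[0,0,1],0]
    - [[0,0,2],0]
    - [[0,0,3],0]
    - [[0,0,3],0]
    - [[0,0,3],0]
    - [[0,0,2],0]
    - [[0,0,0],0]
    - [[0,0,0],0]

```text
time_s: 37.0
tcp_pos: [0.4953, 0.326, 0.3679]
tcp_rot: [0.999, 0.032, -0.0, 0.0]
ft_force: [-0.8, 0.5, -3.5]
width: 0.0522
```

Call:
servo_tool:
  plan:
    - [[0,-2,0],0]
    - [[0.2,-3.5,0],0]
    - [[0.2,-4.2,0],0]
    - [[0.2,-4.2,0],0]
    - [[0.2,-4.2,0],0]
    - [[0.2,-4.2,0],0]
    - [[0.2,-4.2,0],0]
    - [[0.2,-4,0],0]
    - [[0.25,-2.5,0],0]
    - [[0,-1.1,0],0]

```text
time_s: 38.0
tcp_pos: [0.5119, -0.0172, 0.3662]
tcp_rot: [1.0, 0.031, -0.002, -0.0]
ft_force: [0.2, 0.4, -3.5]
width: 0.0525
```

Call:
servo_tool:
  plan:
    - [[0,0,0],0]
    - [[0,0,0],0]
    - [[0,0,-2],0]
    - [[0,0,-3],0]
    - [[0,0,-3],0]
    - [[0,0,-3],0]
    - [[0,0,-1.5],0]
    - [[0,0,-0.6],0]
    - [[0,0,0],0]
    - [[0,0,0],0]

```text
time_s: 39.0
tcp_pos: [0.5126, -0.0144, 0.238]
tcp_rot: [0.999, 0.033, 0.001, 0.0]
ft_force: [1.0, -0.3, -2.5]
width: 0.052
```

Call:
servo_tool:
  plan:
    - [[0,0,-0.3],0]
    - [[0,0,-0.1],0]
    - [[0,0,0],0]
    - [[0,0,0],0]

```text
time_s: 39.4
tcp_pos: [0.5123, -0.0151, 0.2335]
tcp_rot: [0.999, 0.032, 0.0, 0.0]
ft_force: [0.3, -0.1, -3.7]
width: 0.0521
```

Call:
servo_tool:
  plan:
    - [[0,0,-0.1],0]
    - [[0,0,0],0]
    - [[0,0,0],0]

```text
time_s: 39.7
tcp_pos: [0.5122, -0.015, 0.2322]
tcp_rot: [0.999, 0.032, -0.0, -0.0]
ft_force: [0.1, 0.0, -3.1]
width: 0.0522
```

Call:
servo_tool:
  plan:
    - [[0,0,-0.1],0]
    - [[0,0,0],0]
    - [[0,0,0],0]

```text
time_s: 40.0
tcp_pos: [0.5123, -0.015, 0.2314]
tcp_rot: [0.999, 0.032, 0.0, 0.0]
ft_force: [0.0, -0.4, 0.3]
width: 0.0523
```

Call:
servo_tool:
  plan:
    - [[0,0,-0.05],0]
    - [[0,0,0],0]
    - [[0,0,0],0]

```text
time_s: 40.3
tcp_pos: [0.5124, -0.015, 0.2314]
tcp_rot: [0.999, 0.032, 0.0, 0.0]
ft_force: [-1.2, -0.5, 5.2]
width: 0.0524
```

Call:
servo_tool:
  plan:
    - [[0,0,0],0]
    - [[0,0,0],0]
    - [[0,0,0],0]
    - [[0,0,0],0]
    - [[0,0,2],0]
    - [[0,0,3],0]
    - [[0,0,3],0]
    - [[0,0,3],0]
    - [[0,0,3],0]
    - [[0,0,1],0]
  hand: -1

```text
time_s: 41.3
tcp_pos: [0.5129, -0.0151, 0.3839]
tcp_rot: [0.999, 0.032, 0.003, 0.001]
ft_force: [0.3, -0.9, 0.0]
width: 0.085
```

Call:
servo_tool:
  plan:
    - [[-0.6,2,0],0.14]
    - [[-1.2,3.5,0],0.14]
    - [[-1.2,3.5,0],0.14]
    - [[-1.2,3.5,0],0.14]
    - [[-1.2,3.5,0],0.14]
    - [[-1.2,3.5,0],0.14]
    - [[-1.2,3.5,0],0.14]
    - [[-1.2,3.5,0],0.14]
    - [[-1.2,3,0],0.14]
    - [[-1,2,0],0.14]

```text
time_s: 42.3
tcp_pos: [0.3991, 0.3018, 0.3797]
tcp_rot: [0.741, 0.671, -0.001, -0.0]
ft_force: [-1.1, -0.5, -1.1]
width: 0.0852
```

Call:
servo_tool:
  plan:
    - [[-0.4,1.6,0],0.14]
    - [[0,0,0],0.03]
    - [[0,0,0],0]
    - [[0,0,0],0]

```text
time_s: 42.7
tcp_pos: [0.3964, 0.3154, 0.3802]
tcp_rot: [0.685, 0.728, -0.001, -0.0]
ft_force: [1.0, 0.2, -1.1]
width: 0.0853
```

Descending to TCP z of about 0.206.

Call:
servo_tool:
  plan:
    - [[0,0,-2],0]
    - [[0,0,-3],0]
    - [[0,0,-4],0]
    - [[0,0,-4],0]
    - [[0,0,-2.5],0]
    - [[0,0,-1.4],0]
    - [[0,0,-0.4],0]
    - [[0,0,0],0]
    - [[0,0,0],0]

```text
time_s: 43.6
tcp_pos: [0.3969, 0.3159, 0.2086]
tcp_rot: [0.685, 0.729, 0.001, 0.0]
ft_force: [-0.4, 0.0, -0.4]
width: 0.0853
```

Call:
servo_tool:
  plan:
    - [[0,0,0],0]
    - [[0,0,0],0]
    - [[0,0,0],0]
    - [[0,0,0],0]
    - [[0,0,0],0]
    - [[0,0,0],0]
    - [[0,0,0],0]
    - [[0,0,0],0]
  hand: 1

```text
time_s: 44.4
tcp_pos: [0.3966, 0.3163, 0.209]
tcp_rot: [0.684, 0.729, 0.001, 0.001]
ft_force: [-1.1, -0.7, 6.8]
width: 0.0627
```

Call:
servo_tool:
  plan:
    - [[0,0,1],0]
    - [[0,0,2],0]
    - [[0,0,3],0]
    - [[0,0,4],0]
    - [[0,0,4],0]
    - [[0,0,2],0]
    - [[0,0,0],0]
    - [[0,0,0],0]

```text
time_s: 45.2
tcp_pos: [0.3958, 0.3159, 0.3678]
tcp_rot: [0.684, 0.729, 0.0, 0.0]
ft_force: [-0.4, -0.3, -1.6]
width: 0.0625
```

Call:
servo_tool:
  plan:
    - [[1,-2,0],0]
    - [[2,-3.5,0],0]
    - [[2.5,-4.3,0],0]
    - [[2.5,-4.3,0],0]
    - [[2.5,-4.3,0],0]
    - [[2.5,-4.3,0],0]
    - [[2.5,-4.3,0],0]
    - [[2.5,-4.3,0],0]
    - [[2,-4,0],0]
    - [[1,-2.5,0],0]

```text
time_s: 46.2
tcp_pos: [0.607, -0.0653, 0.3648]
tcp_rot: [0.685, 0.729, -0.001, -0.001]
ft_force: [0.1, 0.8, -1.4]
width: 0.0625
```

Call:
servo_tool:
  plan:
    - [[0.5,-1.5,0],0]
    - [[0,0,0],0]
    - [[0,0,0],0]
    - [[0,0,-3],0]
    - [[0,0,-4],0]
    - [[0,0,-4],0]
    - [[0,0,-2.5],0]
    - [[0,0,-1],0]
    - [[0,0,0],0]
    - [[0,0,0],0]

```text
time_s: 47.2
tcp_pos: [0.6117, -0.0763, 0.2242]
tcp_rot: [0.684, 0.73, 0.001, 0.001]
ft_force: [1.2, 0.3, -0.8]
width: 0.0628
```

Call:
servo_tool:
  plan:
    - [[0,0,-0.7],0]
    - [[0,0,-0.3],0]
    - [[0,0,0],0]
    - [[0,0,0],0]

```text
time_s: 47.6
tcp_pos: [0.6112, -0.0771, 0.213]
tcp_rot: [0.684, 0.729, 0.0, 0.0]
ft_force: [0.1, -0.4, -0.8]
width: 0.0627
```

Call:
servo_tool:
  plan:
    - [[0,0,-0.1],0]
    - [[0,0,0],0]
    - [[0,0,0],0]

```text
time_s: 47.9
tcp_pos: [0.6112, -0.077, 0.2118]
tcp_rot: [0.684, 0.729, 0.0, 0.0]
ft_force: [0.2, -0.2, -1.1]
width: 0.0625
```

Call:
servo_tool:
  plan:
    - [[0,0,-0.1],0]
    - [[0,0,0],0]
    - [[0,0,0],0]

```text
time_s: 48.2
tcp_pos: [0.6113, -0.077, 0.2111]
tcp_rot: [0.684, 0.729, 0.0, 0.0]
ft_force: [-1.7, -0.3, 3.6]
width: 0.0624
```

Call:
servo_tool:
  plan:
    - [[0,0,-0.05],0]
    - [[0,0,0],0]
    - [[0,0,0],0]

```text
time_s: 48.5
tcp_pos: [0.6112, -0.0771, 0.2111]
tcp_rot: [0.684, 0.729, 0.0, 0.0]
ft_force: [-3.4, 0.2, 7.4]
width: 0.0628
```

Released on contact. Then up, and over to the ring toy at (595,333).

Call:
servo_tool:
  plan:
    - [[0,0,0],0]
    - [[0,0,0],0]
    - [[0,0,0],0]
    - [[0,0,0],0]
    - [[0,0,2],0]
    - [[0,0,3],0]
    - [[0,0,4],0]
    - [[0,0,4],0]
    - [[0,0,3],0]
    - [[0,0,1],0]
  hand: -1

```text
time_s: 49.5
tcp_pos: [0.6119, -0.0771, 0.3843]
tcp_rot: [0.684, 0.729, 0.001, 0.003]
ft_force: [0.2, -0.8, 0.1]
width: 0.0855
```

Call:
servo_tool:
  plan:
    - [[0,3,0],0]
    - [[-0.2,4.5,0],0]
    - [[-0.2,4.5,0],0]
    - [[-0.2,4.5,0],0]
    - [[-0.2,4.5,0],0]
    - [[-0.2,4.5,0],0]
    - [[-0.2,4.5,0],0]
    - [[-0.2,4.5,0],0]
    - [[-0.2,4.4,0],0]
    - [[-0.2,2.1,0],0]

```text
time_s: 50.5
tcp_pos: [0.5921, 0.3367, 0.3783]
tcp_rot: [0.683, 0.73, -0.001, -0.001]
ft_force: [-0.1, -0.1, -0.3]
width: 0.0854
```

Call:
servo_tool:
  plan:
    - [[0,0,0],0]
    - [[0,0,0],0]
    - [[0,0,-2],0]
    - [[0,0,-3],0]
    - [[0,0,-3],0]
    - [[0,0,-3],0]
    - [[0,0,-2],0]
    - [[0,0,0],0]
    - [[0,0,0],0]

```text
time_s: 51.4
tcp_pos: [0.5937, 0.3317, 0.2503]
tcp_rot: [0.685, 0.729, -0.0, -0.0]
ft_force: [0.2, 0.1, 1.3]
width: 0.0853
```

Call:
servo_tool:
  plan:
    - [[0.1,0.1,-1],0]
    - [[0,0,-0.7],0]
    - [[0,0,0],0]
    - [[0,0,0],0]

```text
time_s: 51.8
tcp_pos: [0.5941, 0.3341, 0.2332]
tcp_rot: [0.684, 0.729, -0.0, -0.0]
ft_force: [-0.5, 0.4, 0.5]
width: 0.0855
```

Call:
servo_tool:
  plan:
    - [[0,0,0],0]
    - [[0,0,0],0]
    - [[0,0,0],0]
    - [[0,0,0],0]
    - [[0,0,0],0]
    - [[0,0,0],0]
    - [[0,0,0],0]
    - [[0,0,0],0]
    - [[0,0,0],0]
  hand: 1

```text
time_s: 52.7
tcp_pos: [0.5945, 0.3341, 0.2339]
tcp_rot: [0.684, 0.729, 0.001, 0.0]
ft_force: [-0.3, 0.9, 5.9]
width: 0.0463
```

Call:
servo_tool:
  plan:
    - [[0,0,1],0]
    - [[0,0,2],0]
    - [[0,0,3],0]
    - [[0,0,4],0]
    - [[0,0,3],0]
    - [[0,0,1.5],0]
    - [[0,0,0],0]
    - [[0,0,0],0]

```text
time_s: 53.5
tcp_pos: [0.5938, 0.3339, 0.3771]
tcp_rot: [0.684, 0.729, -0.001, -0.0]
ft_force: [-0.9, -0.1, -3.5]
width: 0.0464
```

Call:
servo_tool:
  plan:
    - [[0,-2,0],0]
    - [[0,-3.5,0],0]
    - [[0,-3.5,0],0]
    - [[0.3,-4,0],0]
    - [[0.3,-4,0],0]
    - [[0.4,-4,0],0]
    - [[0,-3.5,0],0]
    - [[0,-2.2,0],0]
    - [[0,-1,0],0]
    - [[0,0,0],0]

```text
time_s: 54.5
tcp_pos: [0.6039, 0.0555, 0.3768]
tcp_rot: [0.685, 0.729, -0.001, -0.001]
ft_force: [-0.1, 0.6, -2.7]
width: 0.046
```

Call:
servo_tool:
  plan:
    - [[0,0,0],0]
    - [[0,0,-2],0]
    - [[0,0,-3],0]
    - [[0,0,-3],0]
    - [[0,0,-3],0]
    - [[0,0,-1.5],0]
    - [[0,0,-0.8],0]
    - [[0,0,0],0]
    - [[0,0,0],0]
    - [[0,0,0],0]

```text
time_s: 55.5
tcp_pos: [0.6048, 0.0573, 0.2466]
tcp_rot: [0.684, 0.73, 0.001, 0.001]
ft_force: [-0.2, -0.1, -2.6]
width: 0.0465
```

Call:
servo_tool:
  plan:
    - [[-0.05,0,-0.5],0]
    - [[0,0,-0.25],0]
    - [[0,0,0],0]
    - [[0,0,0],0]

```text
time_s: 55.9
tcp_pos: [0.6037, 0.0569, 0.2377]
tcp_rot: [0.684, 0.729, -0.0, -0.0]
ft_force: [0.5, -0.3, -3.8]
width: 0.0464
```

Call:
servo_tool:
  plan:
    - [[0,0,-0.1],0]
    - [[0,0,0],0]
    - [[0,0,0],0]

```text
time_s: 56.2
tcp_pos: [0.6037, 0.057, 0.2367]
tcp_rot: [0.684, 0.729, 0.0, 0.0]
ft_force: [-0.4, 0.7, -3.1]
width: 0.0464
```

Call:
servo_tool:
  plan:
    - [[0,0,-0.1],0]
    - [[0,0,0],0]
    - [[0,0,0],0]

```text
time_s: 56.5
tcp_pos: [0.6038, 0.057, 0.236]
tcp_rot: [0.684, 0.729, 0.0, 0.0]
ft_force: [0.8, -0.2, -1.3]
width: 0.0462
```

Call:
servo_tool:
  plan:
    - [[0,0,-0.05],0]
    - [[0,0,0],0]
    - [[0,0,0],0]

```text
time_s: 56.8
tcp_pos: [0.6039, 0.057, 0.2359]
tcp_rot: [0.684, 0.729, 0.0, 0.0]
ft_force: [-1.0, 0.1, 5.8]
width: 0.0462
```

Release, rise, and move clear to the left (over the empty mat) for the final look.

Call:
servo_tool:
  plan:
    - [[0,0,0],0]
    - [[0,0,0],0]
    - [[0,0,0],0]
    - [[0,0,0],0]
    - [[0,0,2],0]
    - [[0,0,3],0]
    - [[0,0,4],0]
    - [[0,0,4],0]
    - [[0,0,2],0]
    - [[0,0,0],0]
  hand: -1

```text
time_s: 57.8
tcp_pos: [0.6045, 0.057, 0.3893]
tcp_rot: [0.684, 0.729, 0.002, 0.003]
ft_force: [0.4, -0.2, 0.1]
width: 0.0856
```

Call:
servo_tool:
  plan:
    - [[-1,3,0],0]
    - [[-1.5,4,0],0]
    - [[-1.5,4,0],0]
    - [[-1.5,4,0],0]
    - [[-1.5,4,0],0]
    - [[-1.5,4,0],0]
    - [[-1.5,4,0],0]
    - [[-1.5,4,0],0]
    - [[0,2,0],0]
    - [[0,0,0],0]

```text
time_s: 58.8
tcp_pos: [0.4874, 0.3896, 0.3831]
tcp_rot: [0.683, 0.731, -0.001, -0.001]
ft_force: [0.5, -0.6, -0.1]
width: 0.0854
```

```bash
python3 look.py r8
python3 - <<'E'
from h import *
import pickle
ims=[]
for n,(x0,y0,x1,y1),tr in(('top',(185,165,355,265),(196,180,274,245)),('scene',(190,130,340,245),(235,160,335,245))):
    c=pickle.load(open(n+'_r8.pkl','rb'));d=pickle.load(open(n+'0.pkl','rb'))
    df=cv2.absdiff(cv2.cvtColor(c['pixels'],cv2.COLOR_RGB2GRAY),cv2.cvtColor(d['pixels'],cv2.COLOR_RGB2GRAY))
    print(n,'tray region diff>40 px:',(df[tr[1]:tr[3],tr[0]:tr[2]]>40).sum())
    o=np.hstack([d['pixels'][tr[1]:tr[3],tr[0]:tr[2],::-1],c['pixels'][tr[1]:tr[3],tr[0]:tr[2],::-1]])
    cv2.imwrite(f'pics/cmp_{n}.png',cv2.resize(o,(760,320),interpolation=cv2.INTER_CUBIC))
    r=(300,190,360,270) if n=='top' else (190,140,235,190)
    for b in blobs(c,(22,150,100),(32,255,255),20,r): print('yel',rect(c,b,.028))
    for m in ((165,60,100),(179,150,255)),: print('pink',[b.mean(0).round(1) for b in blobs(c,*m,60)],[b.mean(0).round(1) for b in blobs(d,*m,60)])
E
```

```text
top tray region diff>40 px: 102
yel [ 520.8 -315.7   97.1   44.3    4.7]
pink [array([301.3, 148.8]), array([244.4, 139.1])] [array([301.3, 148.8]), array([244.2, 139.2])]
scene tray region diff>40 px: 51
yel [ 528.8 -311.4  104.1   45.     4.7]
pink [array([248.4, 253.6]), array([203. , 213.5])] [array([248.4, 253.5]), array([202.9, 213.6])]
```

View pics/r8.png

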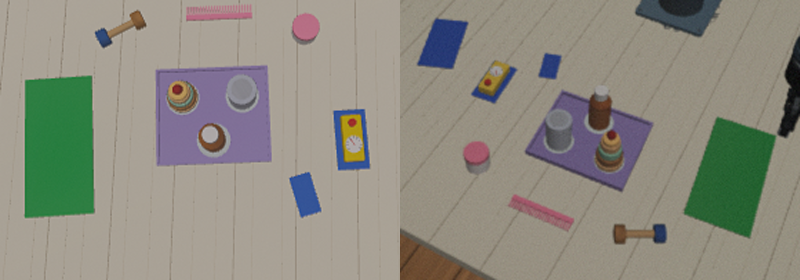

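View pics/cmp_top.png

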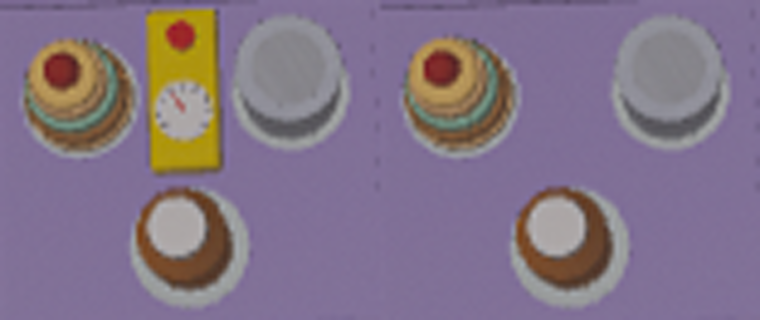

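View pics/cmp_scene.png

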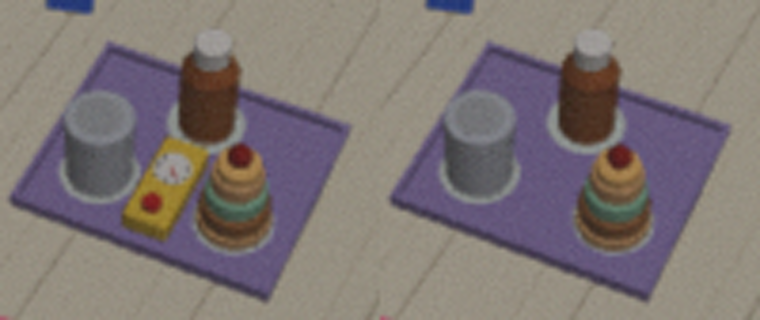

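The before and after pictures show the tin, bottle and ring toy upright on their original circles, with no shift I can see. The thermometer lies on the pad, and the jar and comb are unchanged. Handing in.

```bash
python3 -c "
from rig import ticket
print(ticket.hand_in())"
```

```text
the job is handed in; nothing more can be done
None
```

The job is done and handed in after about 59 s of robot time. I stood the ring toy, tin and bottle on the green mat, then laid the thermometer dial up on the middle-sized blue pad. After that I put all three back upright on their own circles.

**Last checks:**
- **Thermometer:** the top view puts its centre within about 2 mm of the pad's, and its direction within about 0.5° of the pad's. The scene-view figure was about 6 to 8 mm off. I put that down to the oblique view catching its sides and trusted the top view.
- **Tin, bottle and ring toy:** before-and-after crops from both cameras show no visible shift on the circles.
- **Bystanders:** the comb and jar are unmoved to within a fraction of a pixel. I checked the rattle only by eye, and it looks unmoved.
- **Arm:** it ended clear of everything, and the wrist forces I read stayed under about 9 N.

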